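Bayonet lid on the filter pot, held at half turn

ROBOT

A 6-joint arm with a two-finger parallel gripper is mounted at the origin on a cart in front of the work surface, level with it; the furniture and walls round the work are solid. World frame = base frame: x ahead of the robot, y to its left, z up, the work surface at z = 0. Lengths are in mm, angles in rad, forces in N, time in s.
With the tool pointing down it reaches from about 400 to 925 mm from the base axis. Payload 12.5 kg.
Tool frame: the origin (TCP) lies midway between the tips of the shut fingers; the grasp point (between the pads) lies 19 mm behind it; z points along the fingers, y is the line along which they close (so a half turn about z gives the same grasp; the last joint's range is limited). The gripper opens to 95 mm and grips with 3 to 60 N. Pads are 20 mm wide; open, the fingers measure 119 mm over their backs; the gripper's body (75 mm by 180 mm) begins 59 mm behind the grasp point.
Start: joints at [1.099, 0.491, 1.559, -0, 1.092, -0.106], TCP at [223.545, 583.673, 214.661] pointing down, gripper open.
Joint ranges: [-3.1, 3.1], [-0.84, 2.19], [0.05, 2.79], [-1.13, 4.28], [0.06, 2.93], [-2.69, 2.69]. Speed limits (rad/s): [2.22, 2.22, 2.79, 3.14, 3.14, 3.14].

INTERFACE

Orientations are given as [roll, pitch, yaw] about the fixed x, y, z axes, in that order (R = Rz(yaw) Ry(pitch) Rx(roll)).
In Python, from cell import * gives the robot as it stands.
- The arm moves only by the tool servo_tool, never from a script. Its argument "moves" is one flat list of numbers, 5 for each row, row after row: the shift along the world's x, y, z as a fraction of full scale, then the turn about the world's z as a fraction of full scale, then the opening, from 0 (shut) to 1 (fully open). A call has 1 to 12 rows; each row is the pose to reach, as a shift and turn from the pose commanded when the call began, turning the shorter way round; what a row does not reach only later rows make up. Full scale, the value 1, is 400 mm for a shift and 180 degrees for a turn. A row lasts 1/12 s, in which the tool goes at most 41.7 mm and 7.16 degrees, less where a joint would pass 70% of its speed; a pose out of reach is approached as far as the arm can. A call with a number of a shift or a turn outside -1 to 1 is refused whole. A call with a gripper value outside its range is refused whole. The fingers move at their own pace and stop on an object; the grip force is fixed at half the most. Time passes only in rows, so rows that repeat a pose let the fingers close. It gives the time, the measured TCP pose, the force, the opening and the grip force at its end, in the units of the state.
- state(): the state, without advancing time (a new reading comes with each control period).
- read_camera(name): name is "scene" or "top" or "wrist"; returns (picture, depth): 400x640x3 uint8, blue, green, red; 400x640 float32, mm along the optical axis (not along the pixel's ray), 0 where there is no reading.
- get_calibration(name): a dict with "K" (3x3 intrinsics, pixels), "k1" (the pictures are not rectified: a ray, as slopes to the right and down, at radius r is drawn at 1 + k1 r^2 times it, then the intrinsics apply), "R" (3x3) and "t" (3): a world point X has camera coordinates R X + t. Camera axes: x right, y down, z forward; pixel columns grow to the right and rows downward; lengths in mm; the calibration is good to about 2 mm. A picture is of the moment at which its call begins: read the wrist's pose just before it. get_calibration takes no time and is no camera call; for the wrist camera it gives the pose at the moment of the call.
- job_done(): hands the job in; it is judged then, once.
The state is a dict: "t": time; "joints": joint angles; "qvel": joint speeds; "tau": joint torques, N m; "eef_pos": TCP position; "tcp_rot": TCP orientation; "ft_force": force on the tool from outside, world axes, zero at the start; "moment": the same for the moment, N m; "opening": opening from 0.0 (shut) to 1.0 (fully open); "grip_force": force on a finger pad.
Only numpy, scipy, OpenCV 4.12 (cv2) and the standard library are available. Lean on these libraries where they do the work, as an engineer would, in place of code of your own. Each camera call takes 0.05 s, during which the arm holds its last target. There are 200 camera calls.

TASK

Close up the filter pot on the workbench: lay the T-shaped retaining bar centrally across the two notched ledges inside it and let it go, then put the bayonet lid on with its lugs through the two gaps in the rim, and turn it clockwise (seen from above) half of the way to its lock, so that it points at the single pip on the rim, without going on to the lock click. Finish there while still gripping the lid by its knob, and leave the other things on the bench where they are.

Things in the scene. Friction and masses are not known exactly. Their poses are not given: they have to be found in the camera images.
- filter_pot: Open round metal pot fixed to the bench, 124 mm across, 70 mm high, two screw feet. Origin: centre of its underside, z up. Tabs in the mouth (5 mm thick, tops level with the rim) narrow the bore to radius 46 mm; below them it is 54 mm. The ring of tabs has two gaps 22 mm wide, at the pot's +x and -x, each marked by a straight rib on the rim that runs down the outside. A filter lies inside.
- ledges (a point): Midpoint between the two ledges inside the pot, on its axis, at the height of their tops: 32 mm above the pot's underside, 38 mm below the rim. x axis points along the line from ledge to ledge (the pot's y axis). The ledges reach inward to radius 32 mm; two cheeks on each make a notch 29 mm wide, 9 mm deep.
- half_mark (a point): Centre of the pot's rim, 70 mm above its underside; z up, x axis points at the single round half-way pip on the rim, 35 deg clockwise of a gap (a like pip stands across the rim from it).
- lock_mark (a point): Centre of the pot's rim; x axis points at the two pips side by side that mark the lock, 70 deg clockwise of a gap (likewise across the rim). The lid begins to climb the click bead about 46 deg clockwise of the gap.
- retaining_bar: T-shaped steel bar, loose, standing on the bench: flat bar 80 mm long (its x) x 20 mm (y) x 8 mm, about 120 g, with an upright grip fin in the middle, 30 mm long (x) x 10 mm thick (y), top 58 mm above the underside. Origin: centre of the underside, z up. Laid on the ledges it lies along the pot's y axis, origin 32 mm above the pot's, fin top 20 mm above the rim.
- bayonet_lid: Grey round lid, loose, about 250 g, standing right way up: hollow plug of radius 43 mm, open below, two lugs (16 mm wide, from 1 to 7 mm above the underside, to radius 51.5 mm) at its +x and -x; flange of radius 55 mm, lower face 14 mm above the underside, with a pointer rib over each lug. Origin: centre of the underside, z up; both ends alike. Fully down its origin is 56 mm above the pot's.
- lid_knob (a point): Middle of the lid's bar knob, 56 mm above the lid's origin. The knob is 60 mm long (along the lid's x, over the lugs) x 14 mm thick (y) and stands from 43 to 70 mm above the lid's underside. The lid enters with its x along the pot's x, either way round; turned clockwise the lugs run under the tabs, and it turns easily.
- tape_measure: Yellow tape measure, bystander.
- glue_tube: Dark blue glue tube, bystander.
- offcut_1: Wood offcut, bystander.
- marker: Red and white marker pen, bystander.
- battery: Small green and silver battery, bystander.
- hex_nut_1: Hexagon nut, bystander.
There are look-alikes about, which are no part of the job. Of the things that look like the retaining_bar, take the one that is farthest to the robot's right at the start.

How it is judged:
By the outcome, as a careful person would: the job done as asked, in the order asked, and still so for the second after the job is handed in, while the arm keeps its last pose, push and grip.
It also fails if it takes over 58 s, if anything falls off the work surface, if the arm or the gripper's body presses on something with over 40 N, if the wrist force passes 120 N, or if a joint passes its speed limit or range.

## Working session

There is one attempt and no reset: what is moved stays moved. The work goes in short steps, Python scripts to look and compute and a tool call to move; the robot and the scene stay as the last step left them, time stands still between calls to the robot, and variables do not carry over. Pictures are saved under pics/ and viewed, at most 10 in all, crops included, and the job is handed in when it is done.

Besides the shell and the picture viewer there is one more tool, called after ">>>" as a command line: name --argument value ..., lists and objects as JSON in quotes. servo_tool: Moves the arm, as the interface text tells. Its arguments: {"type":"object","properties":{"moves":{"type":"array"}},"required":["moves"]}

```bash
mkdir -p pics; ls; cat > h.py <<'E'
from cell import *
import numpy as np, cv2
def snap(name,fn=None):
    c=get_calibration(name); im,d=read_camera(name)
    if fn: cv2.imwrite('pics/'+fn,im)
    np.savez('last_'+name+'.npz',im=im,d=d,**{k:np.array(v) for k,v in c.items()})
    return im,d,c
def load(name):
    z=np.load('last_'+name+'.npz'); return z['im'],z['d'],{k:z[k] for k in('K','k1','R','t')}
def rays(c,uv):
    uv=np.array(uv,float).reshape(-1,1,2)
    n=cv2.undistortPoints(uv,np.array(c['K'],float),np.array([float(c['k1']),0,0,0]))[:,0]
    R=np.array(c['R']);t=np.array(c['t'])
    return -R.T@t,(np.c_[n,np.ones(len(n))])@R
def onplane(c,uv,z):
    o,r=rays(c,uv); return o+r*((z-o[2])/r[:,2])[:,None]
def bydepth(c,d,uv):
    o,r=rays(c,uv); uv=np.array(uv).reshape(-1,2).astype(int)
    return o+r*d[uv[:,1],uv[:,0]][:,None]
def proj(c,X):
    X=np.array(X,float).reshape(-1,3)
    R=np.array(c['R']);t=np.array(c['t'])
    return cv2.projectPoints(X,cv2.Rodrigues(R)[0],t.astype(float).ravel(),np.array(c['K'],float),np.array([float(c['k1']),0,0,0]))[0][:,0]
E
python3 - <<'E'
from h import *
print(state())
for n in('scene','top'):
    im,d,c=snap(n,n+'0.png'); print(n,c)
E
```

```text
pics
{'t': 0.0, 'joints': array([ 1.09942031e+00,  4.91554558e-01,  1.55946157e+00,  2.96839156e-05,
        1.09170488e+00, -1.05576953e-01]), 'qvel': array([-1.80203974e-03,  1.98903170e-04,  1.69890915e-03,  1.90742469e-03,
        3.42095057e-05, -8.73659462e-04]), 'tau': array([ 1.35910912e-03, -6.12655520e+01, -2.58174598e+01,  6.92690816e-02,
        4.83010348e-02, -6.33441050e-05]), 'eef_pos': array([223.40386453, 583.44012077, 214.06068405]), 'tcp_rot': array([-3.14047335e+00, -1.45087095e-04,  2.77577981e+00]), 'ft_force': array([ 0.09492474,  0.33095701, -0.27955663]), 'moment': array([-0.02628005,  0.01082693, -0.01701501]), 'grip_force': 0.0, 'opening': 0.9999961186734448}
scene {'K': array([[454.40980882,   0.        , 324.78914462],
       [  0.        , 454.40980882, 197.97936383],
       [  0.        ,   0.        ,   1.        ]]), 'k1': 0.030096802119417454, 'R': array([[ 0.53387766, -0.84552599,  0.00777464],
       [-0.63044912, -0.40416854, -0.66270786],
       [ 0.56347898,  0.3489034 , -0.74883767]]), 't': array([-325.59297562,  373.1720133 ,  717.45158477])}
top {'K': array([[498.08630163,   0.        , 321.79609244],
       [  0.        , 498.08630163, 200.24528878],
       [  0.        ,   0.        ,   1.        ]]), 'k1': -0.1402806158987586, 'R': array([[ 0.00727329, -0.99974942, -0.02117045],
       [-0.99486701, -0.0050977 , -0.10106254],
       [ 0.1009293 ,  0.02179684, -0.9946548 ]]), 't': array([ -22.29560839,  579.46547688, 1099.28679835])}
```

View pics/top0.png

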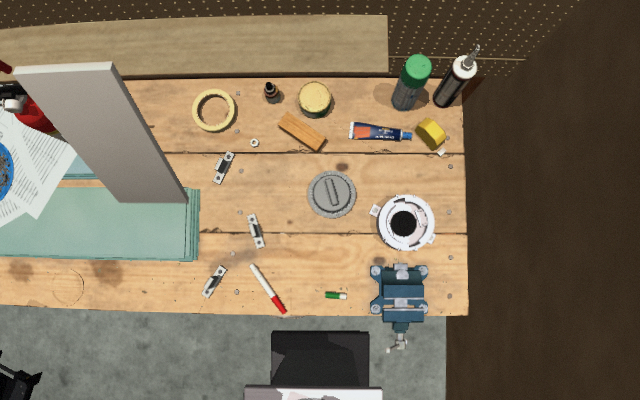

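View pics/scene0.png

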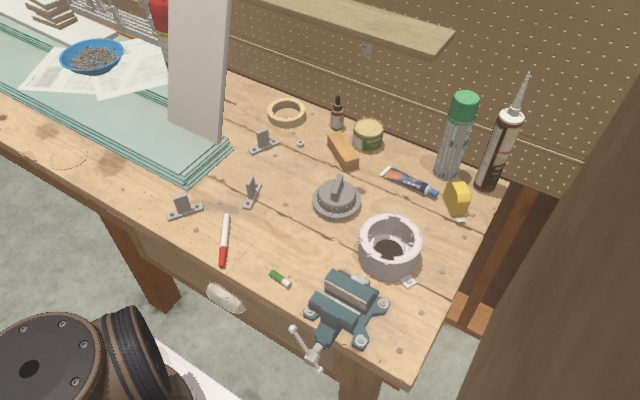

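Top view: lid at (332,194), pot at (405,222). Retaining-bar look-alikes are at (224,167), (256,231) and (214,281). Robot's right is image right in this view, so (256,231) is the choice. A tall grey board stands at (130,140) between the arm and the work.

```bash
python3 - <<'E'
from h import *
np.set_printoptions(suppress=True,precision=1)
im,d,c=load('top')
for n,uv in dict(barA=(224,167),barB=(256,231),barC=(214,281),lidknob=(332,190),pot=(405,222),board1=(20,70),board2=(108,68),board3=(184,198),board4=(130,196),board5=(100,120),b6=(140,110),glass=(190,215),shelf=(300,40),spray=(418,67),noz=(475,48),bench=(300,250),vise=(400,290)).items():
    print(n,bydepth(c,d,[uv])[0])
X=bydepth(c,d,[(u,v) for v in range(400) for u in range(640)]).reshape(400,640,3)
tall=(X[...,2]>90)&(d>0)
n,l,s,_=cv2.connectedComponentsWithStats(tall.astype(np.uint8))
for i in range(1,n):
    if s[i,4]>60:
        P=X[l==i]; print(s[i],P.min(0),P.max(0))
sc=cv2.imread('pics/top0.png')[200:262,190:300]; 
s2=cv2.imread('pics/scene0.png')[165:227,200:310]
cv2.imwrite('pics/crop.png',cv2.resize(np.hstack([sc,s2]),None,fx=3.6,fy=3.6,interpolation=cv2.INTER_CUBIC))
E
```

```text
barA [657.1 209.5  19.1]
barB [508.9 130.3  26.3]
barC [394.8 223.4  31.2]
lidknob [598.2 -41.8  68.6]
pot [ 531.8 -208.4   18.6]
board1 [734.2 438.6 471.7]
board2 [728.8 288.4 475.4]
board3 [579.2 287.4  67.3]
board4 [582.6 411.6  72.3]
board5 [682.6 354.6 354.6]
b6 [800.7 426.5   5.6]
glass [543.4 280.8  38.4]
shelf [833.   15.3 322.6]
spray [ 822.2 -208.8  222.5]
noz [ 832.4 -301.5  296.9]
bench [466.9  31.3   0.7]
vise [ 383.5 -186.8   89.8]
[    0     0   640   400 95617] [ 147.7 -483.5   90. ] [897.6 639.2 535.1]
[384 285  34  15 239] [ 364.6 -222.7   90. ] [ 394.4 -152.4   95.7]
[413 285  11  15  64] [ 364.7 -235.7   90. ] [ 394.4 -214.3   95.2]
[384 309  40  13 260] [ 318.3 -235.5   90. ] [ 343.8 -152.8   95.4]
[   0  363   43   37 1009] [184.4 487.7 212.1] [248.2 564.3 353.8]
```

View pics/crop.png

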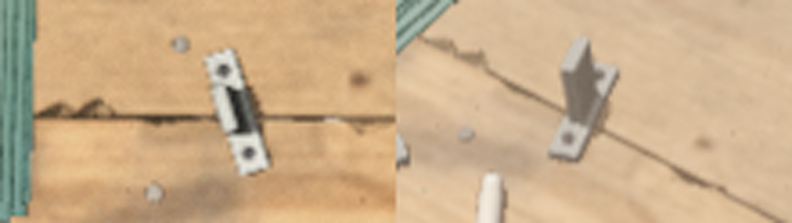

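The crop shows bar B: a flat foot with two holes, and a fin along its length in the middle. This matches the description. I'll swing in, keeping close to the base so I clear the board.

>>> servo_tool --moves '[0.02,-0.46,0.1,0,1,0.02,-0.46,0.1,0,1,0.02,-0.46,0.1,0,1,0.02,-0.46,0.1,0,1,0.02,-0.46,0.1,0,1,0.5,-1,0.2,0,1,0.5,-1,0.2,0,1,0.5,-1,0.2,0,1,0.5,-1,0.2,0,1,0.5,-1,0.2,0,1,0.5,-1,0.2,0,1,0.5,-1,0.2,0,1]'

```text
t: 1.1
eef_pos: [424.3, 181.8, 295.0]
tcp_rot: [3.141, -0.0, 2.776]
ft_force: [0.7, 0.9, 0.6]
opening: 1.0
grip_force: 0.0
```

```bash
python3 - <<'E'
from h import *
np.set_printoptions(suppress=True,precision=2)
s=state();print(s['t'],s['eef_pos'],s['tcp_rot'],s['ft_force'])
im,d,c=snap('wrist','w1.png'); print(c, -np.array(c['R']).T@c['t'])
print(proj(c,[[509,130,26]]))
E
```

```text
1.1 [424.32 181.83 294.96] [ 3.14 -0.    2.78] [0.66 0.9  0.62]
{'K': array([[285.95,   0.  , 316.11],
       [  0.  , 285.95, 202.81],
       [  0.  ,   0.  ,   1.  ]]), 'k1': -0.021050547433602535, 'R': array([[ 0.36,  0.93,  0.  ],
       [ 0.9 , -0.34,  0.28],
       [ 0.27, -0.1 , -0.96]]), 't': array([-322.41, -372.84,  374.47])} [349.48 210.76 465.44]
[[304.52 230.52]]
```

View pics/w1.png

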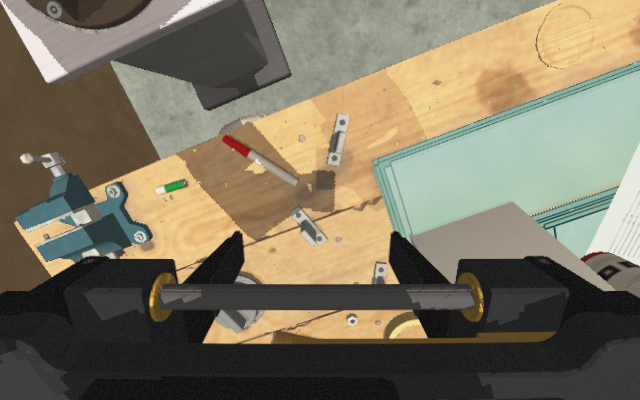

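The wrist view shows bar B at (308,226) with its fin up, and the lid below the fingers at (240,300).

```bash
cat >> h.py <<'E'
def cloud(n):
    im,d,c=load(n); g=np.array([(u,v) for v in range(400) for u in range(640)])
    X=bydepth(c,d,g).reshape(400,640,3); X[d<=0]=np.nan
    return im,X,c
E
python3 - <<'E'
from h import *
np.set_printoptions(suppress=True,precision=1)
for n in('top','scene','wrist'):
    im,X,c=cloud(n)
    hsv=cv2.cvtColor(im,cv2.COLOR_BGR2HSV)
    box=(abs(X[...,0]-507)<60)&(abs(X[...,1]-128)<50)
    print(n,'bench z',np.nanmedian(X[box][:,2]))
    fin=box&(X[...,2]>48); P=X[fin]
    m=box&(X[...,2]>5)
    print(' fin top',len(P),P.mean(0) if len(P) else 0, np.percentile(X[m][:,2],[90,98,100]))
    if len(P)>5:
        print('  fin rect',cv2.minAreaRect(P[:,:2].astype(np.float32)))
    b=box&((hsv[...,1]<60)&(X[...,2]<14))
    k,l,s,_=cv2.connectedComponentsWithStats(b.astype(np.uint8))
    b=box&((hsv[...,1]<60)) 
    uv=np.argwhere(b)[:,::-1]
    print(' col base', len(uv))
    low=box&(X[...,2]>4)&(X[...,2]<14);Q=X[low]
    print('  base rect',len(Q),cv2.minAreaRect(Q[:,:2].astype(np.float32)), Q.mean(0))
E
```

```text
top bench z -0.9643211546097064
 fin top 66 [510.  133.7  56.4] [57.2 59.5 61.7]
  fin rect ((510.0702819824219, 133.9755859375), (29.736146926879883, 10.36436653137207), 16.28367042541504)
 col base 337
  base rect 186 ((508.7478332519531, 129.9980926513672), (92.02281188964844, 111.640380859375), 85.49089813232422) [511.2 133.1   7.4]
scene bench z 0.27878266700042786
 fin top 70 [507.7 134.   56.8] [58.  59.6 62.3]
  fin rect ((508.45947265625, 135.25564575195312), (31.07538414001465, 10.893471717834473), 19.16815757751465)
 col base 784
  base rect 190 ((506.1380615234375, 130.37770080566406), (124.42474365234375, 81.69029235839844), 11.538530349731445) [504.4 131.2   8.6]
wrist bench z -0.32342540210828474
 fin top 147 [509.3 137.4  56.3] [57.5 58.7 59.8]
  fin rect ((510.3409423828125, 136.74505615234375), (29.568750381469727, 9.791117668151855), 18.180646896362305)
 col base 651
  base rect 379 ((510.3429870605469, 137.07664489746094), (79.6633529663086, 20.252578735351562), 19.015060424804688) [505.9 137.5   8.1]
```

>>> servo_tool --moves '[0.36,-0.53,0,0,1,0.36,-0.53,0,0,1,0.36,-0.53,0,0,1,0.36,-0.53,0,0,1,0.36,-0.53,0,0,1,0.36,-0.53,0,0,1,0.36,-0.53,0,0,1,0.36,-0.53,0,0,1,0.36,-0.53,0,0,1,0.36,-0.53,0,0,1]'

```text
t: 1.98
eef_pos: [566.8, -27.2, 294.6]
tcp_rot: [3.141, -0.001, 2.777]
ft_force: [0.9, 0.7, -0.4]
opening: 1.0
grip_force: 0.0
```

```bash
python3 - <<'E'
from h import *
s=state();print(s['t'],s['eef_pos'],s['tcp_rot'],s['ft_force'],s['joints'])
im,d,c=snap('wrist','w2.png')
import shutil; shutil.copy('last_wrist.npz','last_wrist2.npz')
print(proj(c,[[532,-208,70],[598,-42,70]]))
E
```

```text
1.9833 [566.7952068  -27.17997714 294.62249157] [ 3.14142307e+00 -5.54468551e-04  2.77659067e+00] [ 0.91232251  0.70070318 -0.4201441 ] [-1.64447469e-01  3.36505825e-01  1.59152771e+00  2.95230766e-04
  1.21406870e+00 -1.37034493e+00]
[[189.66226333 199.72594297]
 [313.58936791 201.33737826]]
```

>>> servo_tool --moves '[-0.2,-0.41,0,0,1,-0.2,-0.41,0,0,1,-0.2,-0.41,0,0,1,-0.2,-0.41,0,0,1,-0.2,-0.41,0,0,1,-0.2,-0.41,0,0,1,-0.2,-0.41,0,0,1,-0.2,-0.41,0,0,1]'

```text
t: 2.7
eef_pos: [487.8, -191.0, 295.0]
tcp_rot: [3.141, 0.001, 2.777]
ft_force: [-0.0, 0.1, 0.6]
opening: 0.998
grip_force: 0.0
```

```bash
python3 - <<'E'
from h import *
s=state();print(s['t'],s['eef_pos'],s['tcp_rot'],s['ft_force'],s['joints'])
im,d,c=snap('wrist')
import shutil; shutil.copy('last_wrist.npz','last_wrist3.npz')
p=proj(c,[[532,-208,70],[598,-42,70]]);print(p)
a=cv2.imread('pics/w2.png')[60:360,120:520]; b=im[60:360,120:520]
cv2.imwrite('pics/w23.png',cv2.resize(np.hstack([a,b]),(800,300)))
E
```

```text
2.7 [ 487.77324884 -190.95235216  294.95273247] [3.14131799e+00 5.31426185e-04 2.77691132e+00] [-0.01392904  0.06977887  0.62279952] [-4.99459054e-01  2.68253836e-01  1.69137036e+00  3.71371891e-04
  1.18147878e+00 -1.70571499e+00]
[[315.33590905 209.69616666]
 [437.53295442 211.27643187]]
```

View pics/w23.png

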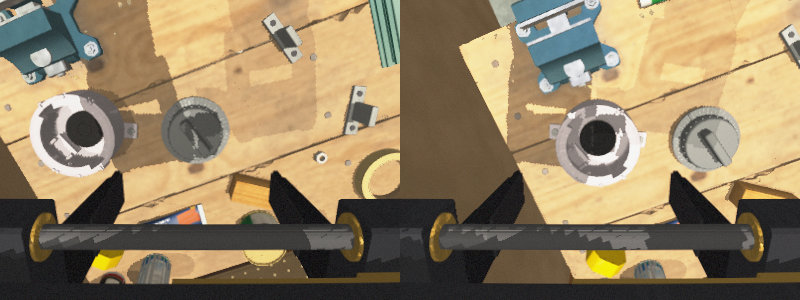

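```bash
cat > pot.py <<'E'
from h import *
np.set_printoptions(suppress=True,precision=2)
def circ(P):
    P=np.asarray(P); A=np.c_[2*P,np.ones(len(P))]; x=np.linalg.lstsq(A,(P**2).sum(1),rcond=None)[0]
    return x[:2],np.sqrt(x[2]+x[:2]@x[:2])
def outer(X,c0,rmin,rmax,zlo,zhi):
    # outermost point per direction bin, robust circle
    for it in range(4):
        v=X[...,:2]-c0; r=np.hypot(*np.moveaxis(v,-1,0)); m=(r<rmax)&(r>rmin)&(X[...,2]>zlo)&(X[...,2]<zhi)
        P=X[m];a=np.arctan2(P[:,1]-c0[1],P[:,0]-c0[0]);b=((a+np.pi)/(2*np.pi)*60).astype(int)
        rr=np.hypot(P[:,0]-c0[0],P[:,1]-c0[1])
        Q=np.array([P[b==k][np.argsort(rr[b==k])[-2]] for k in range(60) if (b==k).sum()>3])
        c,R=circ(Q[:,:2]); 
        for _ in range(3):
            e=abs(np.hypot(*(Q[:,:2]-c).T)-R); c,R=circ(Q[e<max(1.5,np.median(e)*2)][:,:2])
        c0=c
    return c,R,np.median(P[:,2]),len(Q)
def rect(im,c,c0,z,half=75,s=3.9):
    n=int(2*half*s); g=np.arange(n)/s-half
    # image: up=+x, left=+y
    xx=c0[0]-g[:,None]+0*g[None]; yy=c0[1]-g[None]+0*g[:,None]
    p=proj(c,np.c_[xx.ravel(),yy.ravel(),np.full(n*n,z)]).astype(np.float32).reshape(n,n,2)
    return cv2.remap(im,p[...,0],p[...,1],cv2.INTER_CUBIC)
E
python3 - <<'E'
from pot import *
T=[]
for n in('top','scene','wrist2','wrist3'):
    im,X,c=cloud(n)
    print(n,'pot',outer(X,np.array([528,-207.]),50,72,64,76),'lid flange',outer(X,np.array([596,-40.]),35,62,12,27))
    P=X[(abs(X[...,0]-596)<45)&(abs(X[...,1]+40)<45)&(X[...,2]>64)]
    print('  knob',len(P),P.mean(0),cv2.minAreaRect(P[:,:2].astype(np.float32)))
    v=X[...,:2]-[528,-207]; r=np.hypot(v[...,0],v[...,1])
im,X,c=cloud('top'); a=rect(im,c,(528,-207),70,s=2.6)
im,X,c=cloud('wrist3'); b=rect(im,c,(528,-207),70,s=2.6)
cv2.imwrite('pics/pot.png',np.hstack([a,b]))
E
```

```text
top pot (array([ 528.8 , -203.21]), np.float64(60.44483178327042), np.float64(68.79528413257674), 60) lid flange (array([595.34, -39.54]), np.float64(53.669978558677066), np.float64(18.022000091596965), 60)
  knob 167 [594.4  -39.65  68.9 ] ((595.09228515625, -39.62791061401367), (59.379478454589844, 13.925230026245117), 16.1220703125)
scene pot (array([ 526.22, -203.11]), np.float64(61.29799918255426), np.float64(69.77148799213313), 60) lid flange (array([593.73, -39.35]), np.float64(53.76089390352507), np.float64(20.13238085843517), 42)
  knob 145 [591.83 -40.63  70.17] ((593.0848388671875, -39.487247467041016), (58.639408111572266, 14.371190071105957), 16.1392765045166)
wrist2 pot (array([ 529.31, -202.48]), np.float64(61.14478804433262), np.float64(69.80450037982041), 60) lid flange (array([595.64, -38.61]), np.float64(54.43761343024583), np.float64(19.33253073219339), 60)
  knob 2726 [560.1  -23.98 343.12] ((587.9647216796875, -36.51780319213867), (73.91085815429688, 83.04244232177734), 0.009371189400553703)
wrist3 pot (array([ 528.48, -202.67]), np.float64(61.25085200659345), np.float64(70.05349889538388), 60) lid flange (array([595.04, -39.74]), np.float64(54.914339517896885), np.float64(19.524320596628854), 52)
  knob 391 [593.75 -40.84  69.85] ((595.1210327148438, -40.0711784362793), (60.10545349121094, 14.192536354064941), 16.939109802246094)
```

View pics/pot.png

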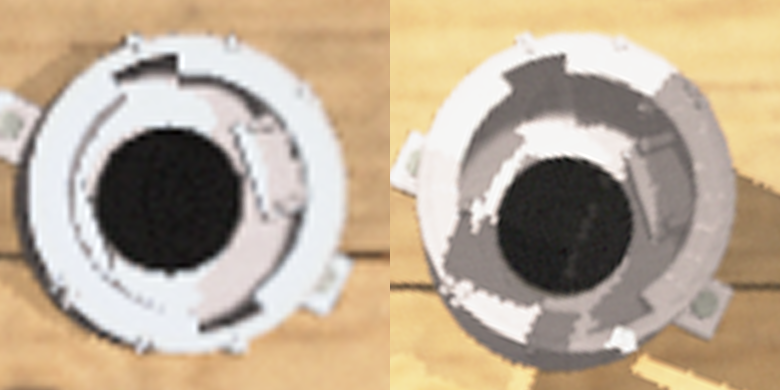

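The rectified pot view shows the gaps at about (148,70) and (230,318), the ledge at (265,170), and the rim and its marks. Next I'll work out the gap and ledge angles from depth.

```bash
python3 - <<'E'
from pot import *
c0=np.array([528.4,-202.8])
for n in('top','scene','wrist2','wrist3'):
    im,X,c=cloud(n)
    v=X[...,:2]-c0; r=np.hypot(v[...,0],v[...,1]); a=np.degrees(np.arctan2(v[...,1],v[...,0]))
    # rays at plane z=70: which image pixel, is depth lower than rim?
    for name,lo in(('g',-25),('g2',155)):
        th=np.arange(lo,lo+80,.5); out=[]
        for R in(48,50,52):
            p=proj(c,np.c_[c0[0]+R*np.cos(np.radians(th)),c0[1]+R*np.sin(np.radians(th)),np.full(len(th),70)])
            z=X[p[:,1].round().astype(int),p[:,0].round().astype(int),2]
            k=th[z<60]; out.append((R,len(k)/2,k.min() if len(k) else 0,k.max() if len(k) else 0,np.median(k) if len(k) else 0))
        print(n,name,np.array(out).tolist())
    m=(r>33)&(r<45)&(X[...,2]>27)&(X[...,2]<37)
    q=X[m]; 
    if len(q): print('  ledge-height pts',len(q),'angles',np.percentile((a[m])%180,[5,25,50,75,95]), 'z',np.median(q[:,2]))
    m=(r>60)&(r<68)&(X[...,2]>30)&(X[...,2]<72); h=np.histogram(a[m]%360,bins=72,range=(0,360))[0]
    m=(X[...,2]>70.8)&(r<62)&(r>52); print('  raised',len(X[m]))
E
```

```text
top g [[48.0, 28.5, 3.5, 31.5, 17.5], [50.0, 29.5, 3.0, 32.0, 17.5], [52.0, 26.5, 5.5, 33.5, 18.5]]
top g2 [[48.0, 28.0, 187.0, 214.5, 200.75], [50.0, 30.0, 186.5, 216.0, 201.25], [52.0, 22.5, 186.0, 216.0, 203.5]]
  ledge-height pts 127 angles [ 82.13  96.35 109.53 122.49 133.73] z 30.82632288600348
  raised 120
scene g [[48.0, 0.0, 0.0, 0.0, 0.0], [50.0, 0.0, 0.0, 0.0, 0.0], [52.0, 0.0, 0.0, 0.0, 0.0]]
scene g2 [[48.0, 35.5, 155.0, 234.5, 197.5], [50.0, 25.5, 186.0, 211.0, 198.5], [52.0, 25.5, 186.0, 211.0, 198.5]]
  ledge-height pts 82 angles [ 88.03  95.6  109.49 120.61 130.92] z 31.821898274269188
  raised 213
wrist2 g [[48.0, 24.5, 7.5, 31.5, 19.5], [50.0, 27.0, 6.0, 32.5, 19.25], [52.0, 26.5, 6.5, 32.5, 19.5]]
wrist2 g2 [[48.0, 21.5, 186.5, 207.5, 197.0], [50.0, 12.5, 186.5, 210.0, 192.5], [52.0, 0.5, 190.5, 190.5, 190.5]]
  ledge-height pts 190 angles [ 82.41  94.31 107.67 122.46 134.62] z 31.746803131878522
  raised 235
wrist3 g [[48.0, 27.5, 4.5, 31.5, 18.0], [50.0, 24.5, 5.5, 32.5, 18.5], [52.0, 0.5, 17.5, 17.5, 17.5]]
wrist3 g2 [[48.0, 27.5, 184.0, 211.0, 197.5], [50.0, 28.0, 185.0, 212.5, 198.75], [52.0, 28.5, 184.0, 212.0, 198.0]]
  ledge-height pts 286 angles [ 82.6   93.76 106.2  120.59 133.91] z 31.998188699167258
  raised 1338
```

>>> servo_tool --moves '[0.056,0.822,-0.2,0.219,1,0.056,0.822,-0.2,0.219,1,0.056,0.822,-0.2,0.219,1,0.056,0.822,-0.2,0.219,1,0.056,0.822,-0.2,0.219,1,0.056,0.822,-0.2,0.219,1,0.056,0.822,-0.2,0.219,1,0.056,0.822,-0.2,0.219,1,0.056,0.822,-0.3,0.219,1,0.056,0.822,-0.3,0.219,1,0.056,0.822,-0.3,0.219,1,0.056,0.822,-0.3,0.219,1]'

```text
t: 3.75
eef_pos: [510.1, 136.5, 175.8]
tcp_rot: [-3.141, 0.0, -2.819]
ft_force: [1.0, -0.5, 0.1]
opening: 1.002
grip_force: 0.0
```

```bash
python3 - <<'E'
from pot import *
s=state();print(s['eef_pos'],s['tcp_rot'])
snap('wrist'); im,X,c=cloud('wrist')
p=proj(c,[[510,136.5,58]]);print(p)
m=(abs(X[...,0]-510)<60)&(abs(X[...,1]-136)<60)
for lo,hi in((4,14),(50,64)):
    k=m&(X[...,2]>lo)&(X[...,2]<hi); P=X[k].astype(np.float32)
    if len(P)>5: print(lo,len(P),cv2.minAreaRect(P[:,:2]),np.median(P[:,2]))
# ribs/pips: raised points on the rim
c0=np.array([528.4,-202.8])
for n in('top','scene','wrist2','wrist3'):
    im,X,c=cloud(n); v=X[...,:2]-c0; r=np.hypot(v[...,0],v[...,1])
    rim=(r>54)&(r<60); z0=np.nanmedian(X[...,2][rim])
    m=(r>52)&(r<66)&(X[...,2]>z0+1.3)&(X[...,2]<z0+8)
    a=np.degrees(np.arctan2(v[...,1],v[...,0]))[m]; h,e=np.histogram(a,bins=90,range=(-180,180)); print(n,z0,[(e[i]+2,h[i]) for i in np.argsort(-h)[:10] if h[i]>2])
E
```

```text
[510.14 136.49 175.83] [-3.14  0.   -2.82]
[[315.73 197.54]]Traceback (most recent call last):
  File "<stdin>", line 8, in <module>
cv2.error: OpenCV(4.12.0) /io/opencv/modules/imgproc/src/convhull.cpp:143: error: (-215:Assertion failed) total >= 0 && (depth == CV_32F || depth == CV_32S) in function 'convexHull'
```

```bash
python3 - <<'E'
from pot import *
im,X,c=cloud('wrist')
m=(abs(X[...,0]-510)<60)&(abs(X[...,1]-136)<50)
for lo,hi in((4,14),(50,64)):
    k=m&(X[...,2]>lo)&(X[...,2]<hi); P=np.ascontiguousarray(X[k][:,:2],dtype=np.float32)
    if len(P)>5: print(lo,len(P),cv2.minAreaRect(P),P.mean(0))
c0=np.array([528.4,-202.8])
for n in('top','scene','wrist2','wrist3'):
    im,X,c=cloud(n); v=X[...,:2]-c0; r=np.hypot(v[...,0],v[...,1])
    rim=(r>54)&(r<60); z0=np.nanmedian(X[...,2][rim])
    m=(r>52)&(r<66)&(X[...,2]>z0+1.3)&(X[...,2]<z0+8)
    a=np.degrees(np.arctan2(v[...,1],v[...,0]))[m]; h,e=np.histogram(a,bins=90,range=(-180,180)); print(n,z0,[(e[i]+2,h[i]) for i in np.argsort(-h)[:10] if h[i]>2])
E
```

```text
4 751 ((510.4316101074219, 135.57269287109375), (78.93751525878906, 19.875402450561523), 18.925853729248047) [504.74 134.01]
50 257 ((510.5506896972656, 135.84402465820312), (29.94746971130371, 8.491552352905273), 18.6484375) [509.67 135.59]
top 68.89229598011912 [(np.float64(-54.0), np.int64(6)), (np.float64(-34.0), np.int64(5)), (np.float64(-18.0), np.int64(5)), (np.float64(134.0), np.int64(5)), (np.float64(-50.0), np.int64(4)), (np.float64(-10.0), np.int64(4)), (np.float64(14.0), np.int64(4)), (np.float64(-158.0), np.int64(4)), (np.float64(162.0), np.int64(4)), (np.float64(130.0), np.int64(4))]
scene 68.8569424378677 [(np.float64(98.0), np.int64(9)), (np.float64(126.0), np.int64(8)), (np.float64(-162.0), np.int64(7)), (np.float64(46.0), np.int64(7)), (np.float64(86.0), np.int64(7)), (np.float64(114.0), np.int64(7)), (np.float64(166.0), np.int64(7)), (np.float64(130.0), np.int64(7)), (np.float64(110.0), np.int64(6)), (np.float64(118.0), np.int64(6))]
wrist2 68.91759458521597 [(np.float64(-162.0), np.int64(15)), (np.float64(18.0), np.int64(12)), (np.float64(154.0), np.int64(11)), (np.float64(126.0), np.int64(11)), (np.float64(162.0), np.int64(11)), (np.float64(90.0), np.int64(10)), (np.float64(134.0), np.int64(10)), (np.float64(130.0), np.int64(10)), (np.float64(158.0), np.int64(9)), (np.float64(106.0), np.int64(9))]
wrist3 70.2841350736523 [(np.float64(-54.0), np.int64(8)), (np.float64(162.0), np.int64(7)), (np.float64(126.0), np.int64(6)), (np.float64(-162.0), np.int64(6)), (np.float64(-18.0), np.int64(5)), (np.float64(130.0), np.int64(5)), (np.float64(134.0), np.int64(4)), (np.float64(18.0), np.int64(4)), (np.float64(-50.0), np.int64(3)), (np.float64(-46.0), np.int64(3))]
```

>>> servo_tool --moves '[0.001,-0.002,-0.3,0,1,0.001,-0.002,-0.3,0,1,0.001,-0.002,-0.3,0,1,0.001,-0.002,-0.366,0,1,0.001,-0.002,-0.366,0,1,0.001,-0.002,-0.366,0,1,0.001,-0.002,-0.366,0,0,0.001,-0.002,-0.366,0,0,0.001,-0.002,-0.366,0,0,0.001,-0.002,-0.366,0,0,0.001,-0.002,-0.366,0,0,0.001,-0.002,-0.366,0,0]'

```text
t: 4.8
eef_pos: [510.4, 135.8, 28.7]
tcp_rot: [-3.142, 0.001, -2.819]
ft_force: [1.0, -0.4, 0.5]
opening: 0.64
grip_force: 0.0
```

>>> servo_tool --moves '[0,0,0,0,0,0,0,0,0,0,0,0,0,0,0,0,0,0,0,0,0,0,0,0,0,0,0,0,0,0,0,0,0,0,0,0,0,0,0,0,0,0,0,0,0,0,0,0,0,0]'

```text
t: 5.63
eef_pos: [510.2, 135.7, 28.2]
tcp_rot: [3.141, -0.0, -2.819]
ft_force: [0.7, -0.5, -1.4]
opening: 0.103
grip_force: 30.0
```

>>> servo_tool --moves '[0,0,0.37,0,0,0,0,0.37,0,0,0,0,0.37,0,0,0.045,-0.846,0.37,-0.501,0,0.045,-0.846,0.37,-0.501,0,0.045,-0.846,0.37,-0.501,0,0.045,-0.846,0.37,-0.501,0,0.045,-0.846,0.37,-0.501,0,0.045,-0.846,0.37,-0.501,0,0.045,-0.846,0.37,-0.501,0,0.045,-0.846,0.37,-0.501,0,0.045,-0.846,0.37,-0.501,0]'

```text
t: 6.63
eef_pos: [528.5, -208.3, 176.5]
tcp_rot: [-3.142, 0.002, 2.329]
ft_force: [-1.4, 1.1, -1.6]
opening: 0.102
grip_force: 30.0
```

>>> servo_tool --moves '[0,0,0,0,0,0,0,0,0,0,0,0,0,0,0,0,0,0,0,0,0,0,0,0,0,0,0,0,0,0]'

```text
t: 7.13
eef_pos: [528.4, -201.7, 176.3]
tcp_rot: [3.141, 0.0, 2.341]
ft_force: [0.8, 0.8, -0.9]
opening: 0.104
grip_force: 30.0
```

>>> servo_tool --moves '[0,0,0,-0.144,0,0,0,0,-0.144,0,0,0,0,-0.144,0,0,0,0,-0.144,0,0,0,0,-0.144,0,0,0,0,-0.144,0,0,0,0,-0.144,0,0,0,0,-0.144,0]'

```text
t: 7.8
eef_pos: [528.3, -202.5, 176.3]
tcp_rot: [3.141, 0.0, 1.889]
ft_force: [0.4, -0.5, -0.9]
opening: 0.103
grip_force: 30.0
```

```bash
python3 - <<'E'
from pot import *
s=state();print(s['eef_pos'],s['tcp_rot'],s['joints'])
snap('wrist','w5.png'); im,X,c=cloud('wrist')
v=X[...,:2]-[528.4,-202.8]; r=np.hypot(v[...,0],v[...,1])
m=(r<60)&(X[...,2]>147)&(X[...,2]<170); P=np.ascontiguousarray(X[m][:,:2],dtype=np.float32)
print(len(P)); print(cv2.minAreaRect(P) if len(P)>5 else 0)
for n in('wrist','top'):
    snap(n) if n=='top' else 0; im,X,c=cloud(n)
    try: print(n,outer(X,np.array([528.4,-202.8]),50,72,64,76))
    except Exception as e: print(e)
E
```

```text
[ 528.32 -202.52  176.27] [3.14 0.   1.89] [-0.48  0.45  1.75  0.    0.94 -0.8 ]
1344
((522.268798828125, -181.929443359375), (20.010793685913086, 38.21680450439453), 17.821807861328125)
wrist (array([ 529.54, -202.98]), np.float64(61.212459638229284), np.float64(70.11496239200599), 52)
top (array([ 528.42, -203.01]), np.float64(60.473721522389184), np.float64(68.749753016216), 17)
```

View pics/w5.png

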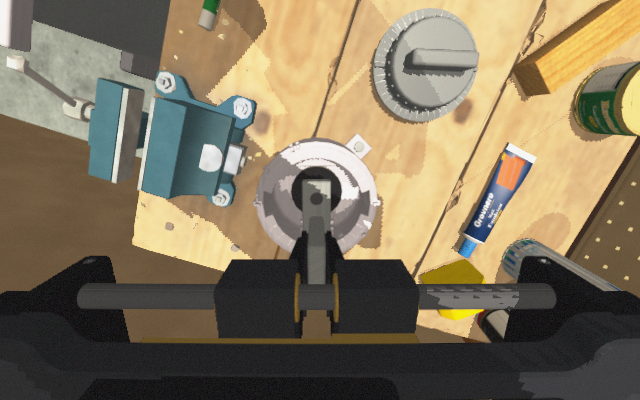

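The held bar points down into the pot along the gap-normal direction. Its visible end measures (516.4,-163.7) against an expected (516.2,-164.6). Now I'll lower it.

>>> servo_tool --moves '[0.0015,-0.0005,-0.1,0,0,0.0015,-0.0005,-0.15,0,0,0.0015,-0.0005,-0.2,0,0,0.0015,-0.0005,-0.23,0,0,0.0015,-0.0005,-0.26,0,0,0.0015,-0.0005,-0.275,0,0,0.0015,-0.0005,-0.282,0,0,0.0015,-0.0005,-0.282,0,0,0.0015,-0.0005,-0.286,0,0,0.0015,-0.0005,-0.289,0,0,0.0015,-0.0005,-0.289,0,0,0.0015,-0.0005,-0.289,0,0]'

```text
t: 8.9
eef_pos: [529.0, -202.9, 61.0]
tcp_rot: [3.141, 0.0, 1.886]
ft_force: [-0.4, 0.6, -1.0]
opening: 0.104
grip_force: 30.0
```

>>> servo_tool --moves '[0,0,-0.002,0,0,0,0,-0.002,0,0,0,0,-0.002,0,0]'

```text
t: 9.15
eef_pos: [529.0, -202.9, 60.0]
tcp_rot: [3.141, 0.0, 1.886]
ft_force: [-0.2, -0.9, 0.8]
opening: 0.105
grip_force: 30.0
```

>>> servo_tool --moves '[0,0,0,0,0.25,0,0,0,0,0.25,0,0,0,0,0.25,0,0,0,0,0.25,0,0,0,0,0.25,0,0,0,0,0.25,0,0,0.05,0,0.25,0,0,0.12,0,0.25,0,0,0.2,0,0.25,0,0,0.3,0,1,0,0,0.3,0,1,0,0,0.3,0,1]'

```text
t: 10.15
eef_pos: [529.5, -203.2, 181.8]
tcp_rot: [3.139, 0.003, 1.886]
ft_force: [0.1, 0.2, -0.9]
opening: 0.405
grip_force: 0.0
```

```bash
python3 - <<'E'
from pot import *
s=state();print(s['eef_pos'],s['tcp_rot'],s['opening'])
c0=np.array([528.8,-202.9])
for n in('wrist','top','scene'):
    snap(n); im,X,c=cloud(n)
    v=X[...,:2]-c0; r=np.hypot(v[...,0],v[...,1])
    for lo,hi in((35,46),(83,98)):
        m=(r<46)&(X[...,2]>lo)&(X[...,2]<hi); P=np.ascontiguousarray(X[m][:,:2],dtype=np.float32)
        if len(P)>5: print(n,lo,len(P),cv2.minAreaRect(P),np.median(X[m][:,2]))
im,_,c=load('wrist'); a=rect(im,c,c0,70,s=2.6); im,_,c=load('top'); b=rect(im,c,c0,70,s=2.6)
cv2.imwrite('pics/bar_in.png',np.hstack([a,b]))
E
```

```text
[ 529.55 -203.17  181.82] [3.14 0.   1.89] 0.4048123943134301
wrist 35 904 ((529.9124145507812, -204.0253448486328), (38.65532684326172, 83.82998657226562), 18.499526977539062) 40.163582709390255
wrist 83 304 ((529.30810546875, -201.68789672851562), (8.765134811401367, 29.33228302001953), 18.213804244995117) 89.98024939870191
scene 35 316 ((530.9888305664062, -202.0626678466797), (30.361858367919922, 86.45604705810547), 16.964689254760742) 39.68060013360531
scene 83 89 ((526.483154296875, -202.254150390625), (12.091720581054688, 29.803770065307617), 17.598928451538086) 88.84964308238182
```

View pics/bar_in.png

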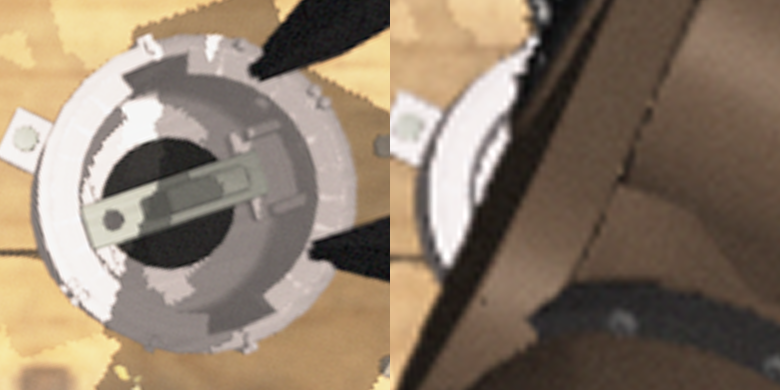

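The bar lies level and central: its top is at z=40, its fin top at z=90, and its centre is at (529.5,-202). The gaps are at (155,72) and (240,320) in the picture. Next is the lid.

>>> servo_tool --moves '[0.165,0.408,0,-0.509,1,0.165,0.408,0,-0.509,1,0.165,0.408,0,-0.509,1,0.165,0.408,0,-0.509,1,0.165,0.408,0,-0.509,1,0.165,0.408,0,-0.509,1,0.165,0.408,0,-0.509,1,0.165,0.408,0,-0.509,1,0.165,0.408,0,-0.509,1,0.165,0.408,0,-0.509,1,0.165,0.408,0,-0.509,1,0.165,0.408,0,-0.509,1]'

```text
t: 11.3
eef_pos: [594.4, -39.6, 178.1]
tcp_rot: [-3.14, 0.002, 0.417]
ft_force: [0.4, -0.6, 1.0]
opening: 0.996
grip_force: 0.0
```

>>> servo_tool --moves '[0,0,0,-0.032,1,0,0,0,-0.032,1,0,0,0,-0.032,1]'

```text
t: 11.55
eef_pos: [594.5, -39.6, 178.6]
tcp_rot: [-3.141, 0.002, 0.326]
ft_force: [0.2, 0.4, 0.5]
opening: 0.999
grip_force: 0.0
```

```bash
python3 - <<'E'
from pot import *
s=state();print(s['eef_pos'],np.degrees(s['tcp_rot']),s['opening'],s['joints'])
for n in('wrist','top'):
    snap(n); im,X,c=cloud(n)
    m=(np.hypot(X[...,0]-595,X[...,1]+40)<45)&(X[...,2]>64)&(X[...,2]<75); P=np.ascontiguousarray(X[m][:,:2],dtype=np.float32)
    if len(P)>5: print(n,len(P),cv2.minAreaRect(P),np.median(X[m][:,2]))
    try: print(outer(X,np.array([595,-40.]),35,62,12,27))
    except Exception as e: print(e)
    m=(np.hypot(X[...,0]-529,X[...,1]+203)<46)&(X[...,2]>83)&(X[...,2]<98); P=np.ascontiguousarray(X[m][:,:2],dtype=np.float32)
    if len(P)>5: print('fin',cv2.minAreaRect(P))
    try: print('pot',outer(X,np.array([528.8,-202.8]),50,72,64,76))
    except Exception as e: print(e)
E
```

```text
[594.5  -39.62 178.6 ] [-179.95    0.11   18.66] 0.9986306984205323 [-0.18  0.49  1.67 -0.    0.98  1.07]
wrist 767 ((597.58544921875, -40.03428649902344), (58.61247634887695, 13.996236801147461), 16.421585083007812) 70.08771432140719
(array([596.97, -40.15]), np.float64(54.72347841590643), np.float64(19.492574867433234), 60)
pot (array([ 530.38, -202.94]), np.float64(61.2965689669965), np.float64(69.97853919735093), 28)
too many indices for array: array is 1-dimensional, but 2 were indexed
fin ((528.3156127929688, -202.84519958496094), (9.673846244812012, 30.36237907409668), 16.347021102905273)
pot (array([ 528.79, -203.08]), np.float64(60.395522279702085), np.float64(68.90062083081773), 60)
```

>>> servo_tool --moves '[0.0025,-0.0005,-0.2,-0.0125,1,0.0025,-0.0005,-0.2,-0.0125,1,0.0025,-0.0005,-0.28,-0.0125,1,0.0025,-0.0005,-0.33,-0.0125,1,0.0025,-0.0005,-0.333,-0.0125,1,0.0025,-0.0005,-0.333,-0.0125,1,0.0025,-0.0005,-0.333,-0.0125,1,0.0025,-0.0005,-0.333,-0.0125,0,0.0025,-0.0005,-0.333,-0.0125,0,0.0025,-0.0005,-0.333,-0.0125,0,0.0025,-0.0005,-0.333,-0.0125,0,0.0025,-0.0005,-0.333,-0.0125,0]'

```text
t: 12.65
eef_pos: [596.0, -39.9, 47.1]
tcp_rot: [3.141, -0.001, 0.283]
ft_force: [-0.3, 0.1, -0.0]
opening: 0.705
grip_force: 0.0
```

>>> servo_tool --moves '[0,0,0,0,0,0,0,0,0,0,0,0,0,0,0,0,0,0,0,0,0,0,0,0,0,0,0,0,0,0,0,0,0,0,0,0,0,0,0,0,0,0,0,0,0,0,0,0,0,0]'

```text
t: 13.48
eef_pos: [595.9, -39.9, 46.6]
tcp_rot: [3.141, 0.0, 0.283]
ft_force: [0.1, 0.6, -0.4]
opening: 0.144
grip_force: 30.0
```

>>> servo_tool --moves '[0,0,0.33,0,0,0,0,0.33,0,0,0,0,0.33,0,0,0,0,0.33,0,0,-0.166,-0.408,0.33,0.01,0,-0.166,-0.408,0.33,0.01,0,-0.166,-0.408,0.33,0.01,0,-0.166,-0.408,0.33,0.01,0,-0.166,-0.408,0.33,0.01,0,-0.166,-0.408,0.33,0.01,0,-0.166,-0.408,0.33,0.01,0,-0.166,-0.408,0.33,0.01,0]'

```text
t: 14.48
eef_pos: [529.6, -202.1, 178.2]
tcp_rot: [-3.141, 0.0, 0.315]
ft_force: [0.3, -0.4, -2.8]
opening: 0.147
grip_force: 30.0
```

```bash
python3 - <<'E'
from pot import *
s=state();print(s['t'],s['eef_pos'],np.degrees(s['tcp_rot']),s['opening'],s['joints'],s['ft_force'])
for n in('wrist','scene','top'):
    snap(n); im,X,c=cloud(n)
    try: print(n,'lid',outer(X,np.array([529.5,-203.]),35,62,140,160))
    except Exception as e: print(e)
    try: print('pot',outer(X,np.array([528.8,-202.8]),50,72,64,76))
    except Exception as e: print(e)
a=load('wrist')[0][0:300,120:520]; b=load('scene')[0][100:400,200:600]
cv2.imwrite('pics/lid_over.png',np.hstack([a,b]))
E
```

```text
14.4833 [ 529.63 -202.14  178.22] [-179.96    0.02   18.05] 0.14653822207352754 [-0.48  0.45  1.75  0.    0.95  0.77] [ 0.27 -0.4  -2.76]
wrist lid (array([ 530.75, -201.64]), np.float64(54.64042058843123), np.float64(151.14557412884506), 40)
pot (array([ 529.56, -204.75]), np.float64(62.233430533276014), np.float64(70.2274414737382), 24)
scene lid (array([ 527.43, -201.11]), np.float64(54.378811930300124), np.float64(151.31334432322052), 44)
pot (array([ 525.74, -203.42]), np.float64(60.79708423654381), np.float64(69.52429925384729), 41)
too many indices for array: array is 1-dimensional, but 2 were indexed
too many indices for array: array is 1-dimensional, but 2 were indexed
```

View pics/lid_over.png

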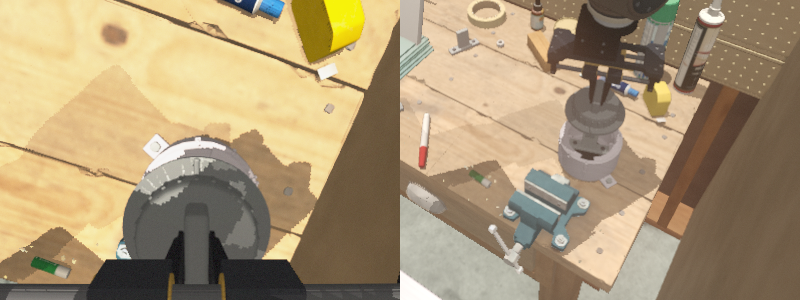

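>>> servo_tool --moves '[0,-0.001,-0.08,0,0,0,-0.001,-0.12,0,0,0,-0.001,-0.14,0,0,0,-0.001,-0.15,0,0,0,-0.001,-0.158,0,0,0,-0.001,-0.165,0,0,0,-0.001,-0.17,0,0,0,-0.001,-0.17,0,0]'

```text
t: 15.3
eef_pos: [529.6, -203.5, 110.9]
tcp_rot: [3.141, -0.0, 0.315]
ft_force: [-0.1, 0.4, -2.8]
opening: 0.144
grip_force: 30.0
```

>>> servo_tool --moves '[0,0,-0.008,0,0,0,0,-0.014,0,0,0,0,-0.018,0,0,0,0,-0.02,0,0,0,0,-0.021,0,0,0,0,-0.021,0,0]'

```text
t: 15.8
eef_pos: [529.4, -203.5, 102.5]
tcp_rot: [3.141, 0.0, 0.315]
ft_force: [-2.4, 0.1, 1.1]
opening: 0.145
grip_force: 30.0
```

>>> servo_tool --moves '[0,0,0,-0.03,0,0,0,0,-0.06,0,0,0,0,-0.09,0,0,0,0,-0.12,0,0,0,0,-0.15,0,0,0,0,-0.175,0,0,0,0,-0.19,0,0,0,0,-0.195,0,0,0,0,-0.195,0,0,0,0,-0.195,0]'

```text
t: 16.63
eef_pos: [529.7, -203.6, 102.5]
tcp_rot: [3.141, -0.001, -0.297]
ft_force: [1.3, 1.0, 1.5]
opening: 0.145
grip_force: 30.0
```

```bash
python3 - <<'E'
from pot import *
s=state();print(s['t'],s['eef_pos'],np.degrees(s['tcp_rot']),s['opening'],s['joints'],s['ft_force'],s['moment'])
ims=[]
for n in('wrist','scene'):
    snap(n); im,X,c=cloud(n)
    try: print(n,'lid',outer(X,np.array([529.5,-203.]),35,62,72,80))
    except Exception as e: print(e)
    m=(np.hypot(X[...,0]-529.5,X[...,1]+203)<40)&(X[...,2]>122)&(X[...,2]<131); P=np.ascontiguousarray(X[m][:,:2],dtype=np.float32)
    if len(P)>5: print('knob',len(P),cv2.minAreaRect(P),np.median(X[m][:,2]))
    ims.append(rect(im,c,np.array([529.,-203]) if n=='wrist' else np.array([526.5,-203]),72,s=2.6))
cv2.imwrite('pics/turned.png',np.hstack(ims))
E
```

```text
16.6333 [ 529.7  -203.56  102.45] [179.99  -0.04 -17.  ] 0.1453665480187458 [-0.48  0.55  1.82 -0.    0.78  1.38] [1.25 0.98 1.55] [ 0.02  0.23 -0.1 ]
wrist lid (array([ 530.67, -203.49]), np.float64(54.68578750193357), np.float64(75.44198028266995), 40)
knob 1924 ((538.2457275390625, -204.97769165039062), (29.293848037719727, 44.69936752319336), 53.055030822753906) 126.18533820934296
scene lid (array([ 527.28, -201.74]), np.float64(54.636661384636604), np.float64(74.98738100849425), 43)
knob 151 ((516.4583740234375, -201.54006958007812), (34.556060791015625, 36.46031951904297), 88.32513427734375) 126.41380027136881
```

View pics/turned.png

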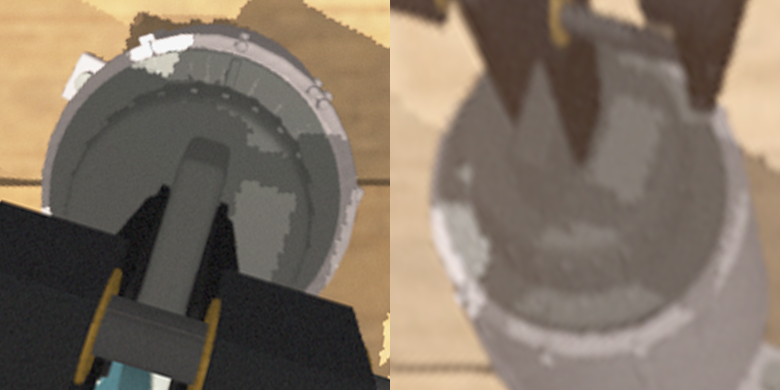

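The lid is fully down, with its flange top at z≈75. Seen about the lid centre at (196,191), the pointer rib at (233,75) and the single pip at (243,43) both lie at about -17.5°. The lock pips at (317,95) are well ahead. The knob is still gripped, so I'm handing in.

```bash
python3 -c "
from cell import *
print(job_done())"
```

```text
the job is handed in; nothing more can be done
None
```

I handed the job in at about 16.7 s: the bar lies level and central across the ledges, and the lid is fully down and turned 35° clockwise to point at the single pip, short of the lock click, with the knob still gripped.

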